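# Fold the ratchet drawing board flat

### The arm

A 7-joint arm with a two-finger parallel gripper is mounted at the origin on the work surface. World frame = base frame: x ahead of the robot, y to its left, z up, the work surface at z = 0. Lengths are in m, angles in rad, forces in N, time in s.
With the tool pointing down it reaches from about 0.425 to 0.925 m from the base axis. Payload 6.8 kg.
Tool frame: the origin (TCP) lies between the finger pads; the fingertips stand 11 mm ahead of it and the grasp point (between the pads) lies 8 mm behind it (r.finger_overhang is the distance from the TCP to the fingertips, in m); y points along the fingers, z is the direction in which the jaws open and shut, and the axes are right-handed (so a half turn about y gives the same grasp; the last joint's range is limited). The gripper opens to 85 mm and grips with 20 to 120 N. Pads are 22 mm wide; open, the fingers measure 114 mm over their backs; the gripper's body (76 mm by 85 mm) begins 54 mm behind the grasp point. The pads swing forward as they close: fully open they stand 13 mm farther back than shut.
Start: joints at [1.239, 0.477, 0.022, 1.555, -0.011, 1.109, -0.083], TCP at [0.15, -0.658, 0.213] pointing down, gripper open.
Joint ranges: [-2.96, 2.96], [-0.34, 2.1], [-1.41, 1.46], [0.24, 2.44], [-1.37, 4.51], [0.17, 1.92], [-2.96, 2.96]. Speed limits (rad/s): [2.39, 2.39, 3.14, 3.14, 3.14, 3.14, 3.14].

### API

Orientations are given as a unit quaternion [w, x, y, z].
In Python, from bench import r gives the robot as it stands.
- The arm moves only by the tool carry_out, never from a script. Its argument "commands" is a list of rows, each an object of numbers: "fingers": the finger opening in mm, from 0 to 85.4; "dx", "dy", "dz": the shift along the tool's x, y, z in mm; "spin": the turn about the tool's y in rad. A call has 1 to 12 rows; each row shifts and turns the commanded pose from where the row before left it, along the tool's axes as they then stand; what a row does not reach is not made up. A row lasts 1/8 s, in which the tool goes at most 62.5 mm and 10.7 degrees, less where a joint would pass 70% of its speed; a pose out of reach is approached as far as the arm can. A call with a gripper value outside its range is refused whole. The fingers move at their own pace and stop on an object; the grip force is fixed at half the most. Time passes only in rows, so rows that do not move let the fingers close. It gives the time, the measured TCP pose, the force and the opening at its end, in the units of the state.
- r.state(): the state, without advancing time (a new reading comes with each control period).
- r.read_camera(name): name is "scene" or "top" or "wrist"; returns the picture (480x640x3 uint8, blue, green, red); there is no depth.
- r.camera_info(name): a dict with "fx", "fy", "cx", "cy" (pixels), "dist_coeffs" ([k1, k2, p1, p2, k3] as OpenCV has them; the pictures are not rectified), "cam_to_world" (4x4, takes a point from camera to world coordinates); the wrist camera has in their place "T_tool_cam" (4x4, takes a point from camera to tool coordinates, whose origin is the TCP and whose axes are the tool frame's). Camera axes: x right, y down, z forward; pixel columns grow to the right and rows downward; lengths in m; the calibration is good to about 2 mm. A picture is of the moment at which its call begins: read the wrist's pose just before it. camera_info takes no time and is no camera call.
- r.job_done(): hands the job in, once; it reports no verdict.
The state is a dict: "clock": time; "q": joint angles; "qvel": joint speeds; "tau": joint torques, N m; "position": TCP position; "tcp_rot": TCP orientation; "ft_force": force on the tool from outside, world axes, zero at the start; "torque": the same for the moment, N m; "width": finger opening in m.
Only numpy, scipy, OpenCV 4.12 (cv2) and the standard library are available. Lean on these libraries where they do the work, as an engineer would, in place of code of your own. Each camera call takes 0.05 s, during which the arm holds its last target.

### The job

The small drawing board of the table easel is propped up by a ratchet. First press down the pad of the long release lever at the easel's side, all the way, so that the pawl is free of the toothed wheel, then push the board down past the teeth until it lies flat on the easel's box, and let go. Only press with the fingertips: do not raise the board, leave the lever pressed down, and leave the ink bottle, its cap, the brush and the cup where they stand.

Things in the scene. Friction and masses are not known exactly. Their poses are not given: they have to be found in the camera images.
- easel: the table easel's fixed wooden box, 260 (its x) by 280 (its y) by 88 mm high; origin at the centre of its underside on the table, x away from the robot's side towards the hinge, y towards the side with the ratchet wheel and release lever, z up. It stands at any yaw within about 17 degrees. A thin sheet of paper lies on the table in front of it.
- hinge (a point): the middle of the board's hinge axis, at (120, 0, 95) mm in the easel's frame; the axis runs along the easel's y. Fixed to the box, axes as the easel's.
- board_top (a point): point on the upper (paper) face of the plywood drawing board (12 mm thick, 270 wide), mid-width, 225 mm from the hinge axis along the board and 30 mm in from the free edge. The board's middle plane passes through the axis. The free edge, nearest the robot, is raised at the start to about 305 mm above the table. Axes: the easel's, tilted with the board (z normal to the face).
- board (a joint): tilt of the board about the hinge in rad: 0 = lying flat on the box (upper face then 101 mm above the table), 0.865 to 0.94 = raised at the start. The hinge is stiff: the board stays at any angle, and needs about 3 to 8 N at board_top to go down. While the pawl is in, a tooth of the dark steel ratchet wheel (172 mm across, turning with the board beside the box) stops it at about 0.85.
- pad (a point): centre of the top face of the release lever's pad, a steel plate 42 x 42 x 8 mm beside the front of the box (at the start at (-140, 190, 85) mm in the easel's frame), on a lever that turns about an axis along the easel's y at (27, 30) mm (x, z) in the easel's frame. Pressed, the pad goes down some 40 mm and tilts by 0.24 rad. The space above the pad is open; the board's nearest edge is 55 mm to its side.
- pawl (a joint): turn of the release lever with its pawl in rad: 0 = pawl in the teeth, 0.155 = just clear of them, 0.24 = end stop. It needs about 3 N at the pad and stays where it is put (no spring).
- ink: ink bottle, loose, open, diameter 42, height 60 mm, in front of the box; origin at the centre of its underside. To be left alone.
- cap: black bottle cap, loose, diameter 34, height 14 mm, in front of the box; origin under its centre. To be left alone.
- brush: paint brush, loose, about 200 mm long, lying on the table on the side of the box away from the lever. To be left alone.
- jar: white cup, loose, diameter 68, height 85 mm, on the lever's side of the box, some 140 mm or more from the pad; origin under its centre. To be left alone.

How it is judged:
By the outcome, as a careful person would: the job done as asked, in the order asked, and still so for the second after the job is handed in, with the robot touching nothing.
It also fails if it takes over 54 s, if anything falls off the work surface, if the arm or the gripper's body presses on something with over 40 N, if the wrist force passes 120 N, or if a joint passes its speed limit or range.

## Working session

There is one attempt and no reset: what is moved stays moved. The work goes in short steps, Python scripts to look and compute and a tool call to move; the robot and the scene stay as the last step left them, time stands still between calls to the robot, and variables do not carry over. Pictures are saved under pics/ and viewed, and the job is handed in when it is done.

Besides the shell and the picture viewer there is one more tool, called after ">>>" by a JSON object that holds its "api" and its "payload". carry_out: Moves the arm, as the interface text tells. Its arguments: {"type":"object","properties":{"commands":{"type":"array"}},"required":["commands"]}

```bash
mkdir -p pics; ls
python3 - <<'E'
from bench import r
import cv2
for n in ("scene","top"):
    cv2.imwrite(f"pics/{n}0.png",r.read_camera(n))
    i=r.camera_info(n);print(n,i)
s=r.state();print(s)
print(r.camera_info("wrist"), r.finger_overhang)
E
```

```text
pics
scene {'fx': 483.911593641257, 'fy': 483.911593641257, 'cx': 315.2265400060372, 'cy': 241.34596427453948, 'dist_coeffs': array([0.02307975, 0.        , 0.        , 0.        , 0.        ]), 'cam_to_world': array([[-0.79440082, -0.58111   ,  0.1767442 ,  0.44097218],
       [-0.60736055,  0.75693398, -0.24117236,  0.14533673],
       [ 0.00636398, -0.29893498, -0.95425226,  0.84293087],
       [ 0.        ,  0.        ,  0.        ,  1.        ]])}
top {'fx': 455.17529234349183, 'fy': 455.17529234349183, 'cx': 323.81072997836407, 'cy': 244.7047438950309, 'dist_coeffs': array([-0.10040944,  0.        ,  0.        ,  0.        ,  0.        ]), 'cam_to_world': array([[-0.00411864, -0.99877612,  0.04928787,  0.53969915],
       [-0.9999427 ,  0.0036264 , -0.01007222, -0.01309343],
       [ 0.00988116, -0.04932653, -0.99873383,  1.02502906],
       [ 0.        ,  0.        ,  0.        ,  1.        ]])}
{'clock': 0.1, 'q': array([ 1.23891196,  0.47776442,  0.0223196 ,  1.55634256, -0.01149668,
        1.10930506, -0.08311838]), 'qvel': array([-5.59837770e-05, -2.84606990e-03, -4.72613
[... 357 characters left out ...]
), 'ft_force': array([-0.08112688, -0.21894946,  0.41874481]), 'torque': array([0.03696695, 0.03527452, 0.02943859]), 'width': 0.08544723022308973}
{'fx': 338.3696645345868, 'fy': 338.3696645345868, 'cx': 319.0104901376586, 'cy': 238.41277138209168, 'dist_coeffs': array([-0.03419419,  0.        ,  0.        ,  0.        ,  0.        ]), 'T_tool_cam': array([[ 9.87688348e-04,  9.46697174e-01,  3.22123402e-01,
        -8.30622572e-02],
       [ 1.74638806e-04, -3.22123717e-01,  9.46697565e-01,
        -1.61236880e-01],
       [ 9.99999497e-01, -8.78786908e-04, -4.83487907e-04,
         5.39099863e-04],
       [ 0.00000000e+00,  0.00000000e+00,  0.00000000e+00,
         1.00000000e+00]])} 0.011
```

View pics/scene0.png

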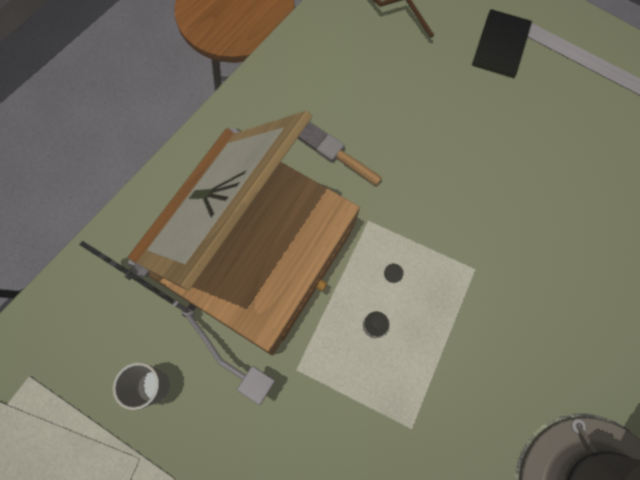

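View pics/top0.png

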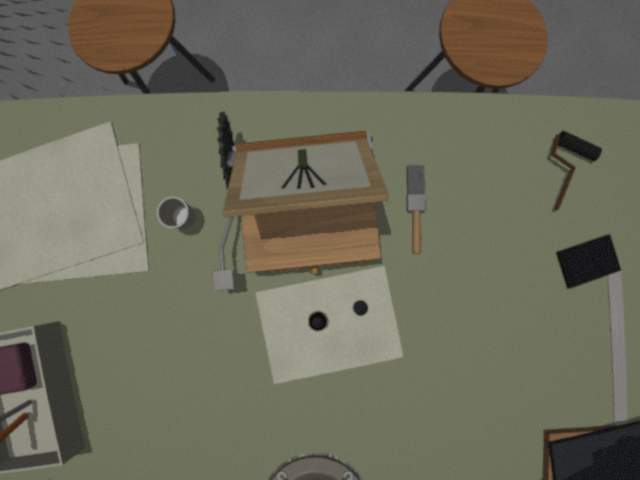

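The scene shows the raised board, the lever pad at (256,385) in scene and (224,280) in top, and the cup at (172,213) in top. I'll enlarge both pictures for corner positions.

Run:
```python
import cv2
a=cv2.imread("pics/top0.png")[110:310,190:410];cv2.imwrite("pics/topc.png",cv2.convertScaleAbs(cv2.resize(a,None,fx=3,fy=3,interpolation=cv2.INTER_CUBIC),alpha=1.4))
a=cv2.imread("pics/scene0.png")[100:420,80:400];cv2.imwrite("pics/scenec.png",cv2.convertScaleAbs(cv2.resize(a,(600,600),interpolation=cv2.INTER_CUBIC),alpha=1.4))
```

```text
(no output)
```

View pics/topc.png

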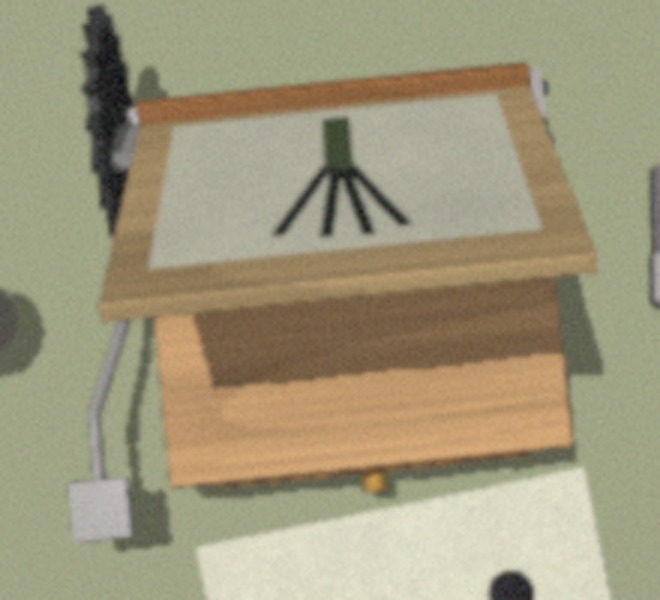

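View pics/scenec.png

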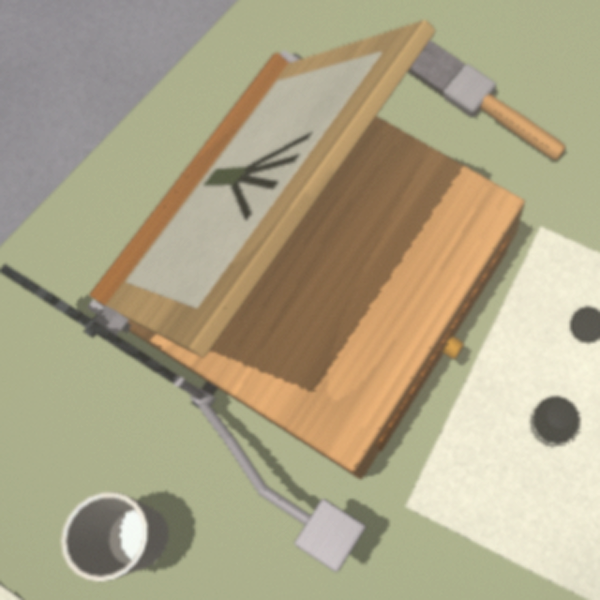

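```bash
cat > h.py <<'E'
import numpy as np,cv2
from scipy.optimize import least_squares
from scipy.spatial.transform import Rotation as R
from bench import r
def proj(n,P):
    i=r.camera_info(n);K=np.array([[i['fx'],0,i['cx']],[0,i['fy'],i['cy']],[0,0,1]])
    T=np.linalg.inv(i['cam_to_world'])
    p,_=cv2.projectPoints(np.array(P,float),cv2.Rodrigues(T[:3,:3])[0],T[:3,3],K,np.array(i['dist_coeffs']));return p[:,0]
def board(u,v,w,th): # u from hinge toward free edge, w normal
    return [.120-u*np.cos(th)+w*np.sin(th)*1.0, v, .095+u*np.sin(th)+w*np.cos(th)]
def E2W(p,P):
    c,s=np.cos(p[2]),np.sin(p[2]);P=np.array(P,float)
    return np.c_[p[0]+c*P[:,0]-s*P[:,1],p[1]+s*P[:,0]+c*P[:,1],P[:,2]]
E
python3 - <<'E'
from h import *
t=lambda a,b:(190+a/3,110+b/3)
s=lambda a,b:(80+a/1.875,100+b/1.875)
def pts(th):
    box=[[-.13,.14,.088],[-.13,-.14,.088],[-.14,.19,.085]]
    return box+[board(.255,.135,.006,th),board(.255,-.135,.006,th)]
ot=np.array([t(172,486),t(572,443),t(100,510),t(103,303),t(591,255)])
os_=np.array([s(360,468),s(523,203),s(330,536),s(192,352),s(424,22)])
def f(p):
    W=E2W(p,pts(p[3]));return np.r_[(proj("top",W)-ot).ravel(),(proj("scene",W)-os_).ravel()]
S=least_squares(f,[.67,0,0,.9]);p=S.x;print(p.round(4));print(S.fun.round(1).reshape(-1,2))
W=E2W(p,pts(p[3])+[board(.225,0,.006,p[3])]);print(W.round(4))
E
```

```text
[0.6734 0.0125 0.107  0.9113]
[[-1.3  0.5]
 [ 0.4 -0.2]
 [-0.5 -0.1]
 [-2.6  1.6]
 [ 1.6 -0.8]
 [-3.   2.5]
 [ 1.1 -2.4]
 [ 0.6 -0.7]
 [ 0.4 -0.5]
 [ 1.  -1.3]]
[[ 0.5292  0.1378  0.088 ]
 [ 0.5591 -0.1406  0.088 ]
 [ 0.5139  0.1864  0.085 ]
 [ 0.6277  0.1433  0.3002]
 [ 0.6565 -0.1251  0.3002]
 [ 0.6604  0.0111  0.2765]]
```

Run:
```python
from h import *
s=r.state();q=s['tcp_rot'];M=R.from_quat(q[[1,2,3,0]]).as_matrix();print(M.round(3))
for tgt in [(.42,-.40,.26),(.46,0,.26),(.514,.186,.16)]:
    print((M.T@(np.array(tgt)-s['position'])*1000).round())
```

```text
[[-0.975 -0.     0.222]
 [-0.222  0.002 -0.975]
 [ 0.    -1.    -0.002]]
[-321.  -47. -191.]
[-449.  -47. -572.]
[-542.   54. -742.]
```

>>> {"api": "carry_out", "payload": {"commands": [{"fingers": 0, "dy": -20, "spin": -0.18}, {"dy": -20, "spin": -0.18}, {"dy": -10, "spin": -0.18}, {"spin": -0.18}, {"spin": -0.18}, {"spin": -0.18}, {"spin": -0.18}, {"spin": -0.18}, {"spin": 0}]}}

```text
validation failed for argument at $.co...
```

```bash
cat > st.py <<'E'
from h import *
def show(*tg):
    s=r.state();q=s['tcp_rot'];M=R.from_quat(q[[1,2,3,0]]).as_matrix();print(s['clock'],s['q'].round(2),s['position'].round(4),s['ft_force'].round(1),s['width']);print(M.round(3).tolist())
    p=s['position']
    for t in tg: print(t,(M.T@(np.array(t)-p)*1000).round(1)); p=np.array(t)
E
python3 -c "
from st import *
show((.42,-.40,.26),(.45,0,.26),(.514,.186,.15))"
```

```text
0.1 [ 1.24  0.48  0.02  1.56 -0.01  1.11 -0.08] [ 0.1497 -0.6576  0.2125] [-0.1 -0.2  0.4] 0.08544723022308973
[[-0.975, -0.0, 0.222], [-0.222, 0.002, -0.975], [0.0, -1.0, -0.002]]
(0.42, -0.4, 0.26) [-320.8  -47.2 -191.3]
(0.45, 0, 0.26) [-118.     0.6 -383.4]
(0.514, 0.186, 0.15) [-103.7  110.3 -167. ]
```

>>> {"api": "carry_out", "payload": {"commands": [{"fingers": 0, "dx": 0, "dy": -20, "dz": 0, "spin": -0.18}, {"fingers": 0, "dx": 0, "dy": -20, "dz": 0, "spin": -0.18}, {"fingers": 0, "dx": 0, "dy": -10, "dz": 0, "spin": -0.18}, {"fingers": 0, "dx": 0, "dy": 0, "dz": 0, "spin": -0.18}, {"fingers": 0, "dx": 0, "dy": 0, "dz": 0, "spin": -0.18}, {"fingers": 0, "dx": 0, "dy": 0, "dz": 0, "spin": -0.18}, {"fingers": 0, "dx": 0, "dy": 0, "dz": 0, "spin": -0.18}, {"fingers": 0, "dx": 0, "dy": 0, "dz": 0, "spin": -0.18}]}}

```text
clock: 1.1
position: [0.1497, -0.6579, 0.2628]
tcp_rot: [0.524, -0.524, 0.475, -0.474]
ft_force: [-0.3, 0.0, -0.1]
width: -0.0005
```

```bash
python3 -c "
from st import *
show((.42,-.40,.26),(.45,0,.26),(.514,.186,.15))"
```

```text
1.1 [ 1.44  0.46 -0.27  1.48  0.12  1.22  1.26] [ 0.1497 -0.6579  0.2628] [-0.3  0.  -0.1] -0.0004550230495836103
[[0.099, -0.0, 0.995], [-0.995, 0.001, 0.099], [-0.001, -1.0, -0.0]]
(0.42, -0.4, 0.26) [-229.9    3.   294.5]
(0.45, 0, 0.26) [-395.1    0.4   69.3]
(0.514, 0.186, 0.15) [-178.7  110.2   82.1]
```

Orientation is as planned (tool x ≈ -easel y, tool z ≈ easel x). Now travel round.

>>> {"api": "carry_out", "payload": {"commands": [{"fingers": 0, "dx": -38, "dy": 0, "dz": 49, "spin": 0}, {"fingers": 0, "dx": -38, "dy": 0, "dz": 49, "spin": 0}, {"fingers": 0, "dx": -38, "dy": 0, "dz": 49, "spin": 0}, {"fingers": 0, "dx": -38, "dy": 0, "dz": 49, "spin": 0}, {"fingers": 0, "dx": -38, "dy": 0, "dz": 49, "spin": 0}, {"fingers": 0, "dx": -40, "dy": 0, "dz": 49, "spin": 0}, {"fingers": 0, "dx": 0, "dy": 0, "dz": 0, "spin": 0}]}}

```text
clock: 1.98
position: [0.4253, -0.3967, 0.2635]
tcp_rot: [0.526, -0.524, 0.474, -0.473]
ft_force: [-1.4, -0.7, 0.2]
width: -0.0001
```

>>> {"api": "carry_out", "payload": {"commands": [{"fingers": 0, "dx": -50, "dy": 0, "dz": 9, "spin": 0}, {"fingers": 0, "dx": -50, "dy": 0, "dz": 9, "spin": 0}, {"fingers": 0, "dx": -50, "dy": 0, "dz": 9, "spin": 0}, {"fingers": 0, "dx": -50, "dy": 0, "dz": 9, "spin": 0}, {"fingers": 0, "dx": -50, "dy": 0, "dz": 9, "spin": 0}, {"fingers": 0, "dx": -50, "dy": 0, "dz": 9, "spin": 0}, {"fingers": 0, "dx": -50, "dy": 0, "dz": 9, "spin": 0}, {"fingers": 0, "dx": -45, "dy": 0, "dz": 9, "spin": 0}, {"fingers": 0, "dx": 0, "dy": 0, "dz": 0, "spin": 0}]}}

```text
clock: 3.1
position: [0.4556, 0.0006, 0.2636]
tcp_rot: [0.524, -0.524, 0.475, -0.475]
ft_force: [0.8, -0.8, -0.4]
width: 0.0005
```

```bash
python3 -c "
from st import *
show((.514,.186,.15))"
```

```text
3.1 [ 0.54  0.12 -0.72  1.95  0.09  1.1  -0.12] [0.4556 0.0006 0.2636] [ 0.8 -0.8 -0.4] 0.00046480996864255224
[[0.099, 0.0, 0.995], [-0.995, 0.001, 0.099], [-0.001, -1.0, 0.001]]
(0.514, 0.186, 0.15) [-178.7  113.7   76.3]
```

>>> {"api": "carry_out", "payload": {"commands": [{"fingers": 0, "dx": -45, "dy": 0, "dz": 19, "spin": 0}, {"fingers": 0, "dx": -45, "dy": 0, "dz": 19, "spin": 0}, {"fingers": 0, "dx": -45, "dy": 0, "dz": 19, "spin": 0}, {"fingers": 0, "dx": -44, "dy": 0, "dz": 19, "spin": 0}, {"fingers": 0, "dx": 0, "dy": 50, "dz": 0, "spin": 0}, {"fingers": 0, "dx": 0, "dy": 50, "dz": 0, "spin": 0}, {"fingers": 0, "dx": 0, "dy": 0, "dz": 0, "spin": 0}]}}

```text
clock: 3.98
position: [0.5126, 0.1796, 0.1598]
tcp_rot: [-0.52, 0.525, -0.478, 0.475]
ft_force: [1.0, -0.3, 0.8]
width: 0.0003
```

```bash
python3 -c "
from st import *
show((.514,.186,.096))
for n in ('scene','wrist'): cv2.imwrite(f'pics/{n}1.png',r.read_camera(n))"
```

```text
3.975 [ 0.15  0.43 -0.76  1.88  0.35  0.98 -0.67] [0.5126 0.1796 0.1598] [ 1.  -0.3  0.8] 0.00033694374440791414
[[0.091, -0.008, 0.996], [-0.996, -0.003, 0.091], [0.003, -1.0, -0.008]]
(0.514, 0.186, 0.096) [-6.4 63.8  2.5]
```

View pics/scene1.png

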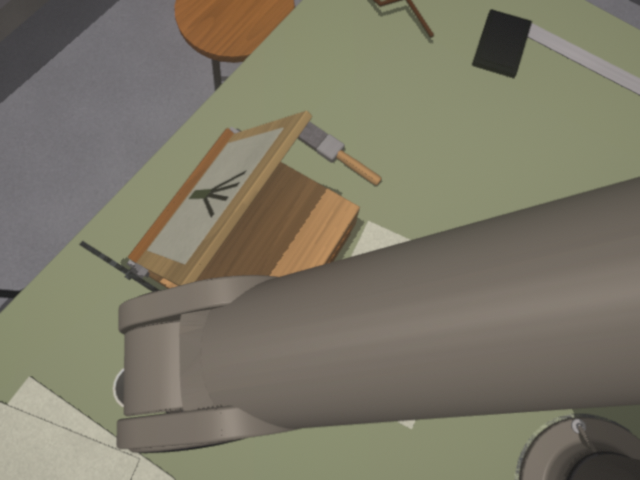

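View pics/wrist1.png

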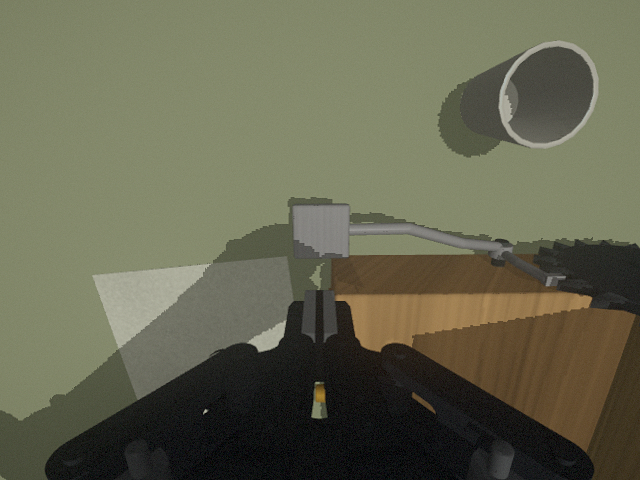

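```bash
cat >> st.py <<'E'
def wpix(u,v,z):
    s=r.state();q=s['tcp_rot'];M=R.from_quat(q[[1,2,3,0]]).as_matrix();i=r.camera_info('wrist')
    K=np.array([[i['fx'],0,i['cx']],[0,i['fy'],i['cy']],[0,0,1]])
    d=cv2.undistortPoints(np.array([[[u,v]]],float),K,np.array(i['dist_coeffs']))[0,0]
    T=np.eye(4);T[:3,:3]=M;T[:3,3]=s['position'];T=T@i['T_tool_cam']
    d=T[:3,:3]@np.r_[d,1];return T[:3,3]+d*(z-T[2,3])/d[2]
E
python3 -c "
from st import *
P=[wpix(u,v,.085) for u,v in ((294,204),(349,205),(350,257),(294,258))]
print(np.round(P,4),np.mean(P,0)); m=np.mean(P,0); show((m[0],m[1],.106),(m[0],m[1],.055))"
```

```text
[[0.4951 0.2074 0.085 ]
 [0.5349 0.2103 0.085 ]
 [0.5405 0.1699 0.085 ]
 [0.4979 0.1652 0.085 ]] [0.51711505 0.18822298 0.085     ]
4.075 [ 0.15  0.42 -0.76  1.87  0.35  0.98 -0.67] [0.5155 0.1821 0.1643] [ 1.3 -0.   0.8] 5.500152233370516e-05
[[0.092, 0.0, 0.996], [-0.996, 0.0, 0.092], [0.0, -1.0, 0.0]]
(np.float64(0.5171150493586594), np.float64(0.18822297811422997), 0.106) [-6.  58.3  2.1]
(np.float64(0.5171150493586594), np.float64(0.18822297811422997), 0.055) [-0. 51. -0.]
```

>>> {"api": "carry_out", "payload": {"commands": [{"fingers": 0, "dx": -6, "dy": 25, "dz": 1, "spin": 0}, {"fingers": 0, "dx": 0, "dy": 25, "dz": 0, "spin": 0}, {"fingers": 0, "dx": 0, "dy": 12, "dz": 0, "spin": 0}, {"fingers": 0, "dx": 0, "dy": 8, "dz": -1, "spin": 0}, {"fingers": 0, "dx": 0, "dy": 8, "dz": -2, "spin": 0}, {"fingers": 0, "dx": 0, "dy": 8, "dz": -2, "spin": 0}, {"fingers": 0, "dx": 0, "dy": 8, "dz": -2, "spin": 0}, {"fingers": 0, "dx": 0, "dy": 5, "dz": -1, "spin": 0}, {"fingers": 0, "dx": 0, "dy": 0, "dz": 0, "spin": 0}]}}

```text
clock: 5.2
position: [0.5069, 0.1882, 0.0641]
tcp_rot: [-0.523, 0.523, -0.476, 0.476]
ft_force: [0.2, 1.5, -0.3]
width: -0.0002
```

>>> {"api": "carry_out", "payload": {"commands": [{"fingers": 0, "dx": 0, "dy": 2, "dz": 0, "spin": 0}, {"fingers": 0, "dx": 0, "dy": 2, "dz": 0, "spin": 0}]}}

```text
clock: 5.45
position: [0.5069, 0.1883, 0.0605]
tcp_rot: [-0.523, 0.523, -0.476, 0.476]
ft_force: [-2.5, -0.4, 3.5]
width: 0.0001
```

>>> {"api": "carry_out", "payload": {"commands": [{"fingers": 0, "dx": 0, "dy": 2, "dz": 0, "spin": 0}, {"fingers": 0, "dx": 0, "dy": 2, "dz": 0, "spin": 0}]}}

```text
clock: 5.7
position: [0.507, 0.1882, 0.0563]
tcp_rot: [-0.523, 0.523, -0.476, 0.476]
ft_force: [-3.1, -0.8, 3.2]
width: -0.0004
```

```bash
python3 -c "
from st import *
show()
cv2.imwrite('pics/wrist2.png',r.read_camera('wrist'))"
```

```text
5.7 [ 0.06  0.56 -0.68  1.97  0.49  0.78 -0.81] [0.507  0.1882 0.0563] [-3.1 -0.8  3.2] -0.00037337924789154135
[[0.093, -0.0, 0.996], [-0.996, -0.0, 0.093], [0.0, -1.0, -0.0]]
```

View pics/wrist2.png

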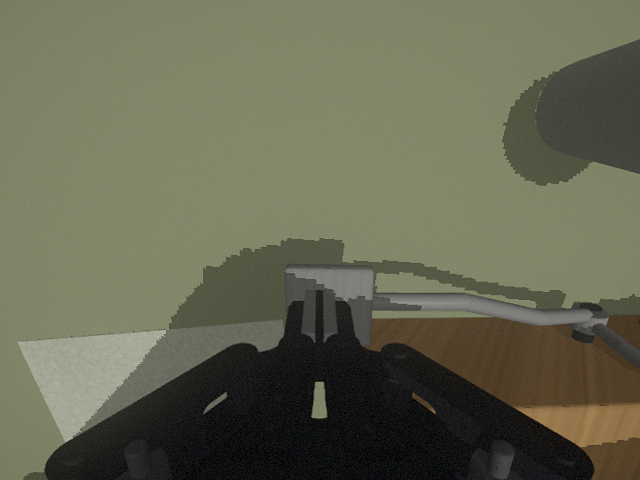

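Fingertips (≈319,295) sit on the pad, which has gone down with them. Continue to the end stop.

>>> {"api": "carry_out", "payload": {"commands": [{"fingers": 0, "dx": 0, "dy": 2, "dz": 0, "spin": 0}, {"fingers": 0, "dx": 0, "dy": 2, "dz": 0, "spin": 0}]}}

```text
clock: 6.0
position: [0.5071, 0.1882, 0.0523]
tcp_rot: [-0.523, 0.523, -0.476, 0.476]
ft_force: [-3.1, -0.3, 3.0]
width: 0.0
```

>>> {"api": "carry_out", "payload": {"commands": [{"fingers": 0, "dx": 0, "dy": 2, "dz": 0, "spin": 0}, {"fingers": 0, "dx": 0, "dy": 1, "dz": 0, "spin": 0}]}}

```text
clock: 6.25
position: [0.5071, 0.1881, 0.0492]
tcp_rot: [-0.523, 0.523, -0.476, 0.476]
ft_force: [-3.5, -1.1, 2.7]
width: 0.0001
```

>>> {"api": "carry_out", "payload": {"commands": [{"fingers": 0, "dx": 0, "dy": 2, "dz": 0, "spin": 0}, {"fingers": 0, "dx": 0, "dy": 1, "dz": 0, "spin": 0}]}}

```text
clock: 6.5
position: [0.5071, 0.1881, 0.0462]
tcp_rot: [-0.523, 0.523, -0.476, 0.476]
ft_force: [-3.5, 0.8, 3.5]
width: -0.0001
```

>>> {"api": "carry_out", "payload": {"commands": [{"fingers": 0, "dx": 0, "dy": 2, "dz": 0, "spin": 0}, {"fingers": 0, "dx": 0, "dy": 0, "dz": 0, "spin": 0}]}}

```text
clock: 6.75
position: [0.5074, 0.1881, 0.0442]
tcp_rot: [0.523, -0.523, 0.476, -0.476]
ft_force: [-0.4, 0.0, 0.5]
width: 0.0002
```

```bash
python3 -c "
from st import *
show()
cv2.imwrite('pics/wrist3.png',r.read_camera('wrist'))"
```

```text
6.75 [ 0.05  0.58 -0.67  1.97  0.51  0.76 -0.82] [0.5074 0.1881 0.0442] [-0.4  0.   0.5] 0.00021124736075296262
[[0.093, 0.0, 0.996], [-0.996, 0.0, 0.093], [-0.0, -1.0, 0.0]]
```

View pics/wrist3.png

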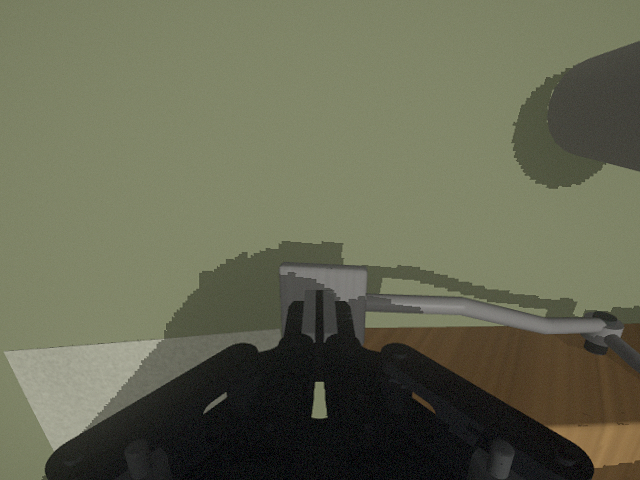

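>>> {"api": "carry_out", "payload": {"commands": [{"fingers": 0, "dx": 0, "dy": 2, "dz": 0, "spin": 0}, {"fingers": 0, "dx": 0, "dy": 2, "dz": 0, "spin": 0}]}}

```text
clock: 7.05
position: [0.5073, 0.1882, 0.0403]
tcp_rot: [0.523, -0.523, 0.476, -0.476]
ft_force: [-2.2, -1.0, 2.4]
width: 0.0001
```

>>> {"api": "carry_out", "payload": {"commands": [{"fingers": 0, "dx": 0, "dy": 2, "dz": 0, "spin": 0}, {"fingers": 0, "dx": 0, "dy": 1, "dz": 0, "spin": 0}]}}

```text
clock: 7.3
position: [0.5068, 0.1881, 0.0371]
tcp_rot: [-0.523, 0.523, -0.476, 0.476]
ft_force: [-3.1, -0.6, 2.0]
width: -0.0
```

>>> {"api": "carry_out", "payload": {"commands": [{"fingers": 0, "dx": 0, "dy": 2, "dz": 0, "spin": 0}, {"fingers": 0, "dx": 0, "dy": 1, "dz": 0, "spin": 0}]}}

```text
clock: 7.55
position: [0.5069, 0.1881, 0.0342]
tcp_rot: [-0.523, 0.523, -0.476, 0.476]
ft_force: [-3.5, 0.3, 2.4]
width: 0.0
```

```bash
python3 -c "
from st import *
show()
a=r.read_camera('wrist');cv2.imwrite('pics/wrist4.png',a)
b=cv2.imread('pics/wrist1.png')
f=lambda i:cv2.convertScaleAbs(cv2.resize(i[190:370,240:420],(400,400),interpolation=cv2.INTER_CUBIC),alpha=2)
cv2.imwrite('pics/w4c.png',np.hstack([f(b),f(a)]))"
```

```text
7.55 [ 0.04  0.59 -0.65  1.98  0.52  0.75 -0.84] [0.5069 0.1881 0.0342] [-3.5  0.3  2.4] 3.430443869625335e-05
[[0.093, -0.0, 0.996], [-0.996, -0.0, 0.093], [0.0, -1.0, -0.001]]
```

View pics/w4c.png

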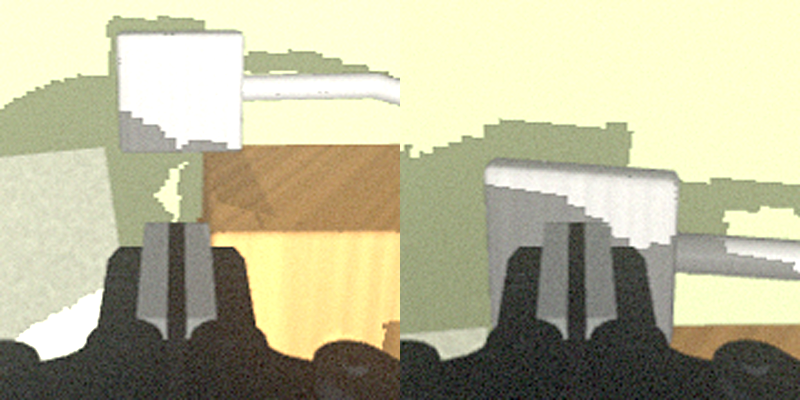

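>>> {"api": "carry_out", "payload": {"commands": [{"fingers": 0, "dx": 0, "dy": 2, "dz": 0, "spin": 0}, {"fingers": 0, "dx": 0, "dy": 2, "dz": 0, "spin": 0}]}}

```text
clock: 7.85
position: [0.5071, 0.1882, 0.0303]
tcp_rot: [-0.523, 0.523, -0.476, 0.476]
ft_force: [-3.2, -0.5, 1.9]
width: -0.0001
```

>>> {"api": "carry_out", "payload": {"commands": [{"fingers": 0, "dx": 0, "dy": 2, "dz": 0, "spin": 0}, {"fingers": 0, "dx": 0, "dy": 1, "dz": 0, "spin": 0}]}}

```text
clock: 8.1
position: [0.5071, 0.1882, 0.0273]
tcp_rot: [-0.523, 0.523, -0.476, 0.476]
ft_force: [-4.1, -1.5, 6.1]
width: -0.0005
```

Force is rising; press on.

>>> {"api": "carry_out", "payload": {"commands": [{"fingers": 0, "dx": 0, "dy": 1, "dz": 0, "spin": 0}, {"fingers": 0, "dx": 0, "dy": 1, "dz": 0, "spin": 0}]}}

```text
clock: 8.35
position: [0.5074, 0.1883, 0.0266]
tcp_rot: [-0.523, 0.523, -0.476, 0.477]
ft_force: [-8.9, -4.2, 22.6]
width: -0.0001
```

>>> {"api": "carry_out", "payload": {"commands": [{"fingers": 0, "dx": 0, "dy": -10, "dz": 0, "spin": 0}, {"fingers": 0, "dx": 0, "dy": -40, "dz": 0, "spin": 0}, {"fingers": 0, "dx": 0, "dy": -50, "dz": 0, "spin": 0}, {"fingers": 0, "dx": 0, "dy": -30, "dz": 0, "spin": 0}, {"fingers": 0, "dx": 0, "dy": 0, "dz": 0, "spin": 0}]}}

```text
clock: 8.98
position: [0.5097, 0.189, 0.1583]
tcp_rot: [0.525, -0.52, 0.475, -0.478]
ft_force: [0.2, 0.7, -0.3]
width: -0.0001
```

```bash
python3 -c "
from st import *
show()
a=r.read_camera('wrist');cv2.imwrite('pics/wrist5.png',a)"
```

```text
8.975 [ 0.14  0.42 -0.77  1.89  0.36  0.96 -0.7 ] [0.5097 0.189  0.1583] [ 0.2  0.7 -0.3] -0.00012476843529523148
[[0.092, 0.006, 0.996], [-0.996, 0.002, 0.092], [-0.001, -1.0, 0.007]]
```

View pics/wrist5.png

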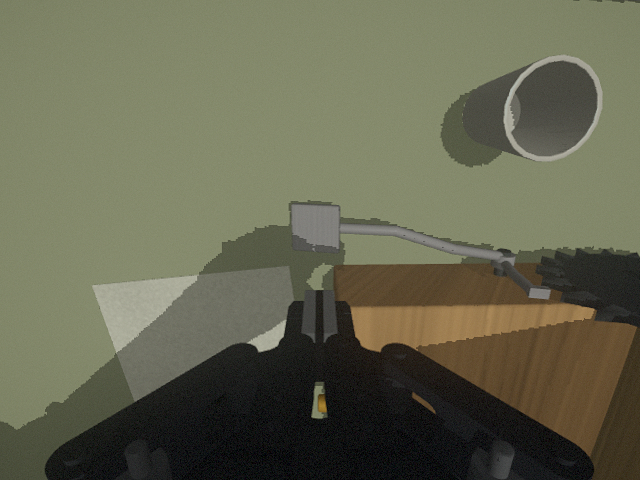

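```bash
python3 -c "
import cv2,numpy as np
f=lambda n:cv2.convertScaleAbs(cv2.resize(cv2.imread(n)[190:270,280:360],(400,400),interpolation=cv2.INTER_CUBIC),alpha=1.5)
cv2.imwrite('pics/w5c.png',np.hstack([f('pics/wrist1.png'),f('pics/wrist5.png')]))"
```

```text
(no output)
```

View pics/w5c.png

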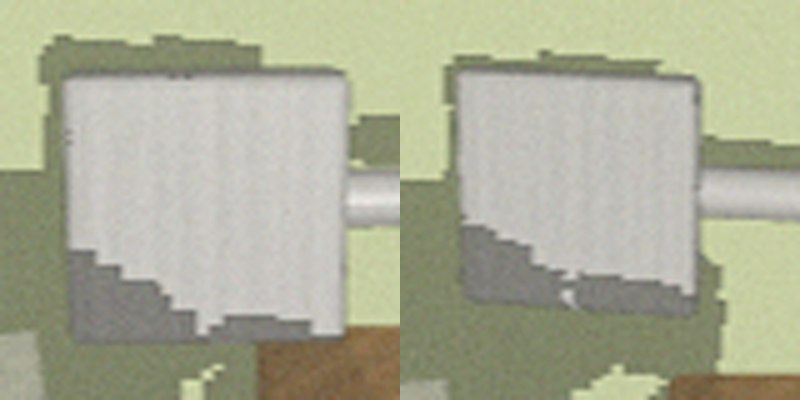

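```bash
cat > pf.py <<'E'
from st import *
def fit(px,pos,M):
    i=r.camera_info('wrist');K=np.array([[i['fx'],0,i['cx']],[0,i['fy'],i['cy']],[0,0,1]])
    T=np.eye(4);T[:3,:3]=M;T[:3,3]=pos;T=np.linalg.inv(T@i['T_tool_cam'])
    C=np.array([(dx,dy) for dx,dy in ((-.021,.021),(.021,.021),(.021,-.021),(-.021,-.021))])
    def pts(a,ox,oy):
        x=-.140+C[:,0]-.027;z=np.full(4,.055);c,s=np.cos(a),np.sin(a)
        return E2W((.6734+ox,.0125+oy,.107),np.c_[.027+x*c-z*s, .19+C[:,1], .030+z*c+x*s])
    def f(p):
        q,_=cv2.projectPoints(pts(*p),cv2.Rodrigues(T[:3,:3])[0],T[:3,3],K,np.array(i['dist_coeffs']));return (q[:,0]-px).ravel()
    S=least_squares(f,[.1,0,0],x_scale=[.1,.01,.01]);print(S.x.round(4),S.fun.round(1),pts(*S.x).mean(0).round(4))
E
python3 - <<'E'
from pf import *
c=lambda l:np.array([(280+a/5,190+b/5) for a,b in l])
s=r.state();M=R.from_quat(s['tcp_rot'][[1,2,3,0]]).as_matrix();show()
fit(c([(58,72),(297,80),(295,315),(63,298)]),s['position'],M)
M1=np.array([[.093,0,.996],[-.996,0,.093],[0,-1,0]])
fit(c([(58,72),(297,80),(295,315),(63,298)]),[.5097,.189,.1583],M1)
fit(c([(65,75),(345,72),(344,337),(73,340)]),[.5126,.1796,.1598],M1)
fit(c([(65,75),(345,72),(344,337),(73,340)]),[.5155,.1821,.1643],M1)
E
```

```text
9.025 [ 0.14  0.43 -0.77  1.89  0.36  0.96 -0.7 ] [0.5086 0.1882 0.1565] [-0.1  0.9 -0.4] -4.1250320687819825e-05
[[0.092, 0.003, 0.996], [-0.996, 0.001, 0.092], [-0.0, -1.0, 0.003]]
[ 0.2681  0.0008 -0.0011] [-0.4 -0.5 -0.2  0.1  0.   0.4  0.6  0.1] [0.5061 0.1845 0.0388]
[ 0.2594  0.0013 -0.0006] [-0.4 -0.5 -0.2  0.1  0.   0.4  0.6  0.1] [0.5067 0.185  0.0403]
[ 0.0479  0.0023 -0.0019] [-0.4 -0.1  0.5  0.3 -0.1  0.4  0.1 -0.5] [0.5137 0.1843 0.0769]
[0.024  0.0041 0.0004] [-0.4  0.1  0.4  0.2 -0.1  0.1  0.1 -0.3] [0.5167 0.1867 0.081 ]
```

Lever fit gives ≈0.26 rad, so it is at the end stop. Now rise and go over the board.

>>> {"api": "carry_out", "payload": {"commands": [{"fingers": 0, "dx": 0, "dy": -50, "dz": 0, "spin": 0}, {"fingers": 0, "dx": 0, "dy": -50, "dz": 0, "spin": 0}, {"fingers": 0, "dx": 0, "dy": -50, "dz": 0, "spin": 0}, {"fingers": 0, "dx": 0, "dy": -50, "dz": 0, "spin": 0}, {"fingers": 0, "dx": 40, "dy": 0, "dz": 0, "spin": 0}, {"fingers": 0, "dx": 40, "dy": 0, "dz": 0, "spin": 0}, {"fingers": 0, "dx": 40, "dy": 0, "dz": 0, "spin": 0}, {"fingers": 0, "dx": 40, "dy": 0, "dz": 0, "spin": 0}, {"fingers": 0, "dx": 0, "dy": 0, "dz": 0, "spin": 0}]}}

```text
clock: 10.15
position: [0.5223, 0.0242, 0.3537]
tcp_rot: [-0.52, 0.522, -0.478, 0.478]
ft_force: [-0.1, 0.5, 0.4]
width: -0.0
```

```bash
python3 -c "
from st import *
show((.6604,.0111,.35),(.6604,.0111,.27))
for n in ('top','scene'): cv2.imwrite(f'pics/{n}6.png',r.read_camera(n))"
```

```text
10.15 [ 0.48  0.19 -0.75  1.68  0.13  1.32 -0.2 ] [0.5223 0.0242 0.3537] [-0.1  0.5  0.4] -1.8882741795688504e-05
[[0.086, -0.002, 0.996], [-0.996, -0.001, 0.086], [0.001, -1.0, -0.002]]
(0.6604, 0.0111, 0.35) [ 24.9   3.4 136.4]
(0.6604, 0.0111, 0.27) [-0.1 80.   0.2]
```

View pics/scene6.png

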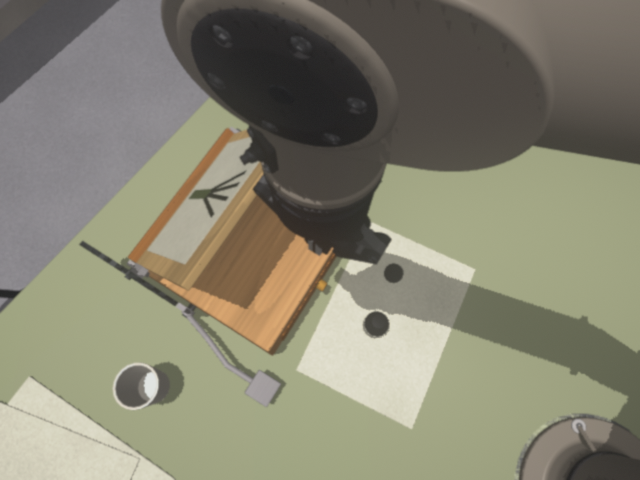

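>>> {"api": "carry_out", "payload": {"commands": [{"fingers": 0, "dx": 8, "dy": 0, "dz": 45, "spin": 0}, {"fingers": 0, "dx": 8, "dy": 0, "dz": 45, "spin": 0}, {"fingers": 0, "dx": 8, "dy": 0, "dz": 45, "spin": 0}, {"fingers": 0, "dx": 0, "dy": 20, "dz": 0, "spin": 0}, {"fingers": 0, "dx": 0, "dy": 20, "dz": 0, "spin": 0}, {"fingers": 0, "dx": 0, "dy": 0, "dz": 0, "spin": 0}]}}

```text
clock: 11.0
position: [0.6572, 0.0183, 0.3132]
tcp_rot: [-0.522, 0.524, -0.477, 0.475]
ft_force: [-0.6, -1.2, 0.2]
width: -0.0
```

```bash
python3 -c "
from st import *
show((.6604,.0111,.28))
a=r.read_camera('wrist');cv2.imwrite('pics/wrist7.png',a)"
```

```text
11.0 [ 0.36  0.47 -0.7   1.43  0.3   1.35 -0.26] [0.6572 0.0183 0.3132] [-0.6 -1.2  0.2] -4.076532078390507e-05
[[0.095, -0.004, 0.996], [-0.996, -0.0, 0.095], [-0.0, -1.0, -0.004]]
(0.6604, 0.0111, 0.28) [ 7.4 33.2  2.6]
```

View pics/wrist7.png

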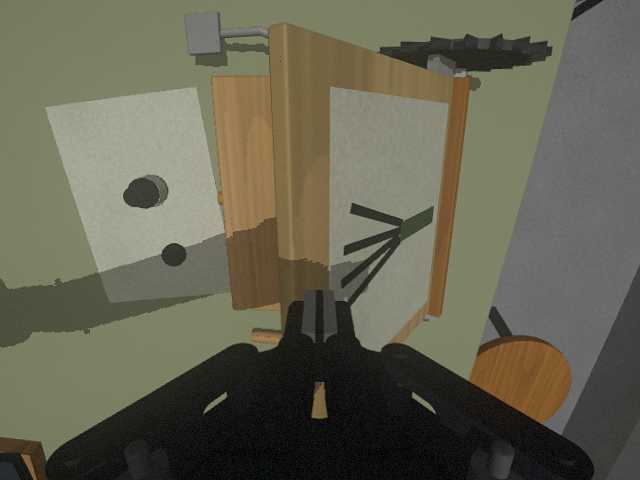

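>>> {"api": "carry_out", "payload": {"commands": [{"fingers": 0, "dx": 0, "dy": 10, "dz": 0, "spin": 0}, {"fingers": 0, "dx": 0, "dy": 10, "dz": 0, "spin": 0}, {"fingers": 0, "dx": 0, "dy": 5, "dz": 0, "spin": 0}]}}

```text
clock: 11.42
position: [0.6583, 0.0172, 0.2897]
tcp_rot: [-0.522, 0.523, -0.476, 0.476]
ft_force: [-0.1, 0.4, -0.1]
width: -0.0003
```

>>> {"api": "carry_out", "payload": {"commands": [{"fingers": 0, "dx": 0, "dy": 4, "dz": -4, "spin": 0}, {"fingers": 0, "dx": 0, "dy": 4, "dz": -4, "spin": 0}]}}

```text
clock: 11.68
position: [0.6505, 0.0168, 0.2823]
tcp_rot: [0.523, -0.523, 0.476, -0.476]
ft_force: [0.1, -0.5, 0.2]
width: -0.0002
```

>>> {"api": "carry_out", "payload": {"commands": [{"fingers": 0, "dx": 0, "dy": 4, "dz": -4, "spin": 0}, {"fingers": 0, "dx": 0, "dy": 4, "dz": -4, "spin": 0}]}}

```text
clock: 11.92
position: [0.6433, 0.0162, 0.2754]
tcp_rot: [0.523, -0.522, 0.476, -0.477]
ft_force: [0.6, 0.3, 5.9]
width: 0.0003
```

>>> {"api": "carry_out", "payload": {"commands": [{"fingers": 0, "dx": 0, "dy": -10, "dz": 0, "spin": 0}, {"fingers": 0, "dx": 0, "dy": -10, "dz": 0, "spin": 0}, {"fingers": 0, "dx": 0, "dy": 0, "dz": 0, "spin": 0}]}}

```text
clock: 12.3
position: [0.6433, 0.0163, 0.2956]
tcp_rot: [0.523, -0.522, 0.476, -0.477]
ft_force: [-0.0, -0.2, 0.3]
width: -0.0003
```

```bash
python3 -c "
from st import *
show()
a=r.read_camera('wrist');cv2.imwrite('pics/wrist8.png',a)
cv2.imwrite('pics/top8.png',r.read_camera('top'))"
```

```text
12.3 [ 0.38  0.45 -0.71  1.5   0.3   1.3  -0.27] [0.6433 0.0163 0.2956] [-0.  -0.2  0.3] -0.00030713833031402595
[[0.093, 0.002, 0.996], [-0.996, 0.0, 0.093], [-0.0, -1.0, 0.002]]
```

View pics/wrist8.png

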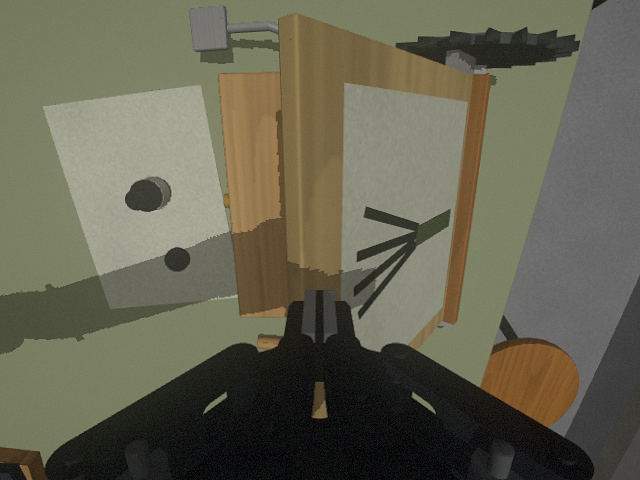

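View pics/top8.png

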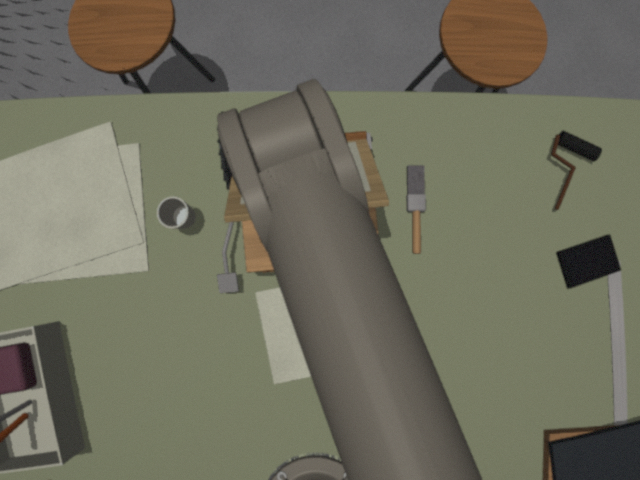

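>>> {"api": "carry_out", "payload": {"commands": [{"fingers": 0, "dx": 0, "dy": 0, "dz": 12, "spin": 0}, {"fingers": 0, "dx": 0, "dy": 12, "dz": 0, "spin": 0}, {"fingers": 0, "dx": 0, "dy": 12, "dz": 0, "spin": 0}, {"fingers": 0, "dx": 0, "dy": 5, "dz": 0, "spin": 0}]}}

```text
clock: 12.9
position: [0.6539, 0.0169, 0.2635]
tcp_rot: [-0.522, 0.523, -0.477, 0.476]
ft_force: [-0.4, 0.2, 0.5]
width: -0.0001
```

>>> {"api": "carry_out", "payload": {"commands": [{"fingers": 0, "dx": 0, "dy": 4, "dz": 0, "spin": 0}, {"fingers": 0, "dx": 0, "dy": 3, "dz": 0, "spin": 0}]}}

```text
clock: 13.15
position: [0.6555, 0.0173, 0.2592]
tcp_rot: [0.523, -0.522, 0.476, -0.477]
ft_force: [1.3, 0.2, 5.8]
width: 0.0
```

Contact at 12 mm further in. Follow the arc.

>>> {"api": "carry_out", "payload": {"commands": [{"fingers": 0, "dx": 0, "dy": 8, "dz": -8, "spin": 0}, {"fingers": 0, "dx": 0, "dy": 8, "dz": -8, "spin": 0}, {"fingers": 0, "dx": 0, "dy": 8, "dz": -8, "spin": 0}]}}

```text
clock: 13.52
position: [0.6318, 0.0151, 0.2358]
tcp_rot: [0.524, -0.522, 0.475, -0.477]
ft_force: [1.3, -0.7, 4.5]
width: -0.0002
```

```bash
python3 -c "
from st import *
show()
a=r.read_camera('wrist');cv2.imwrite('pics/wrist9.png',a)"
```

```text
13.525 [ 0.38  0.47 -0.7   1.61  0.33  1.18 -0.3 ] [0.6318 0.0151 0.2358] [ 1.3 -0.7  4.5] -0.00020203754342346293
[[0.093, 0.004, 0.996], [-0.996, 0.0, 0.093], [0.0, -1.0, 0.004]]
```

View pics/wrist9.png

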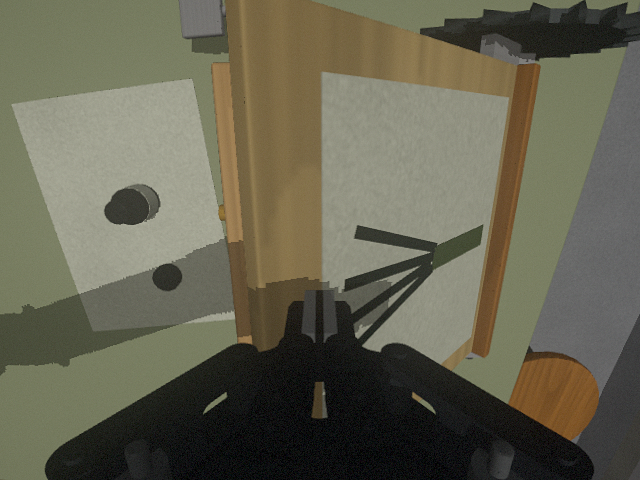

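>>> {"api": "carry_out", "payload": {"commands": [{"fingers": 0, "dx": 0, "dy": 9, "dz": -8, "spin": 0}, {"fingers": 0, "dx": 0, "dy": 9, "dz": -7, "spin": 0}, {"fingers": 0, "dx": 0, "dy": 9, "dz": -7, "spin": 0}, {"fingers": 0, "dx": 0, "dy": 10, "dz": -6, "spin": 0}, {"fingers": 0, "dx": 0, "dy": 10, "dz": -6, "spin": 0}]}}

```text
clock: 14.2
position: [0.5968, 0.0117, 0.1869]
tcp_rot: [0.523, -0.523, 0.476, -0.476]
ft_force: [1.3, 0.5, 3.3]
width: -0.0001
```

>>> {"api": "carry_out", "payload": {"commands": [{"fingers": 0, "dx": 0, "dy": 10, "dz": -5, "spin": 0}, {"fingers": 0, "dx": 0, "dy": 10, "dz": -5, "spin": 0}, {"fingers": 0, "dx": 0, "dy": 10, "dz": -4, "spin": 0}, {"fingers": 0, "dx": 0, "dy": 10, "dz": -4, "spin": 0}]}}

```text
clock: 14.7
position: [0.5794, 0.0101, 0.1469]
tcp_rot: [0.523, -0.522, 0.476, -0.477]
ft_force: [3.3, -1.4, 2.8]
width: -0.0002
```

```bash
python3 -c "
from st import *
show()
a=r.read_camera('wrist');cv2.imwrite('pics/wrist10.png',a)"
```

```text
14.7 [ 0.4   0.48 -0.69  1.82  0.36  0.97 -0.35] [0.5794 0.0101 0.1469] [ 3.3 -1.4  2.8] -0.00019254917192687001
[[0.093, 0.001, 0.996], [-0.996, 0.0, 0.093], [-0.0, -1.0, 0.001]]
```

View pics/wrist10.png

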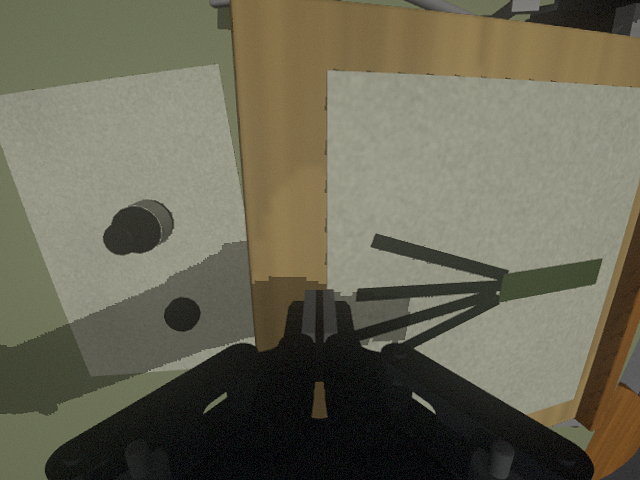

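>>> {"api": "carry_out", "payload": {"commands": [{"fingers": 0, "dx": 0, "dy": 10, "dz": -2, "spin": 0}, {"fingers": 0, "dx": 0, "dy": 10, "dz": -2, "spin": 0}, {"fingers": 0, "dx": 0, "dy": 10, "dz": -2, "spin": 0}, {"fingers": 0, "dx": 0, "dy": 10, "dz": -1, "spin": 0}, {"fingers": 0, "dx": 0, "dy": 8, "dz": -1, "spin": 0}]}}

```text
clock: 15.38
position: [0.5705, 0.0093, 0.0985]
tcp_rot: [-0.522, 0.523, -0.476, 0.476]
ft_force: [-2.7, 0.2, 3.7]
width: 0.0
```

>>> {"api": "carry_out", "payload": {"commands": [{"fingers": 0, "dx": 0, "dy": 4, "dz": 0, "spin": 0}, {"fingers": 0, "dx": 0, "dy": 4, "dz": 0, "spin": 0}]}}

```text
clock: 15.62
position: [0.5711, 0.0094, 0.0912]
tcp_rot: [0.523, -0.523, 0.476, -0.476]
ft_force: [-2.0, 0.1, 2.7]
width: 0.0
```

>>> {"api": "carry_out", "payload": {"commands": [{"fingers": 0, "dx": 0, "dy": 2, "dz": 0, "spin": 0}, {"fingers": 0, "dx": 0, "dy": 2, "dz": 0, "spin": 0}]}}

```text
clock: 15.88
position: [0.5711, 0.0094, 0.0874]
tcp_rot: [0.523, -0.523, 0.476, -0.476]
ft_force: [-3.1, 0.1, 2.7]
width: -0.0
```

>>> {"api": "carry_out", "payload": {"commands": [{"fingers": 0, "dx": 0, "dy": 2, "dz": 0, "spin": 0}, {"fingers": 0, "dx": 0, "dy": 2, "dz": 0, "spin": 0}]}}

```text
clock: 16.12
position: [0.5711, 0.0094, 0.0833]
tcp_rot: [0.523, -0.523, 0.476, -0.476]
ft_force: [-3.0, -0.1, 2.8]
width: -0.0
```

>>> {"api": "carry_out", "payload": {"commands": [{"fingers": 0, "dx": 0, "dy": 1, "dz": 0, "spin": 0}, {"fingers": 0, "dx": 0, "dy": 1, "dz": 0, "spin": 0}]}}

```text
clock: 16.38
position: [0.5712, 0.0094, 0.083]
tcp_rot: [-0.522, 0.523, -0.476, 0.477]
ft_force: [-10.8, -2.0, 24.3]
width: -0.0001
```

Firm stop at the predicted height. Lift off and check.

>>> {"api": "carry_out", "payload": {"commands": [{"fingers": 0, "dx": 0, "dy": -5, "dz": 0, "spin": 0}, {"fingers": 0, "dx": 0, "dy": -30, "dz": 0, "spin": 0}, {"fingers": 0, "dx": 0, "dy": -50, "dz": 0, "spin": 0}, {"fingers": 0, "dx": 0, "dy": -50, "dz": 0, "spin": 0}, {"fingers": 0, "dx": 0, "dy": -50, "dz": 0, "spin": 0}, {"fingers": 0, "dx": 50, "dy": 0, "dz": -20, "spin": 0}, {"fingers": 0, "dx": 50, "dy": 0, "dz": -20, "spin": 0}, {"fingers": 0, "dx": 50, "dy": 0, "dz": -20, "spin": 0}, {"fingers": 0, "dx": 50, "dy": 0, "dz": -20, "spin": 0}, {"fingers": 0, "dx": 50, "dy": 0, "dz": 0, "spin": 0}, {"fingers": 0, "dx": 50, "dy": 0, "dz": 0, "spin": 0}, {"fingers": 0, "dx": 0, "dy": 0, "dz": 0, "spin": 0}]}}

```text
clock: 17.88
position: [0.5183, -0.3024, 0.2654]
tcp_rot: [-0.52, 0.521, -0.478, 0.479]
ft_force: [0.4, 0.9, 0.1]
width: 0.0001
```

```bash
python3 -c "
from st import *
show()
for n in ('top','scene'): cv2.imwrite(f'pics/{n}11.png',r.read_camera(n))"
```

```text
17.875 [ 0.89  0.37 -0.61  1.65  0.23  1.19  0.31] [ 0.5183 -0.3024  0.2654] [0.4 0.9 0.1] 0.00012720459792801882
[[0.085, -0.0, 0.996], [-0.996, -0.001, 0.085], [0.001, -1.0, -0.0]]
```

View pics/scene11.png

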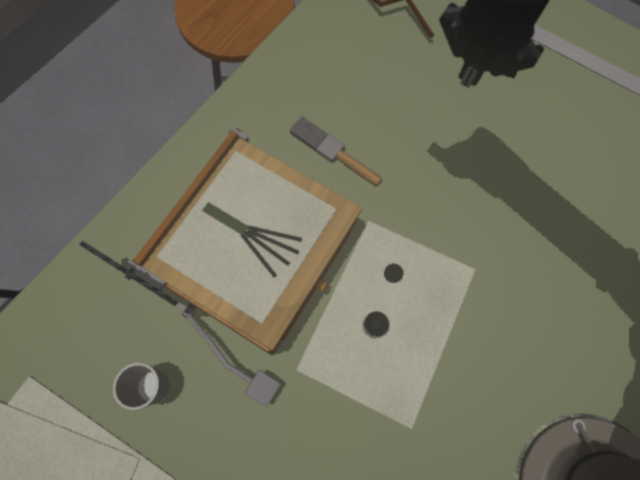

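View pics/top11.png

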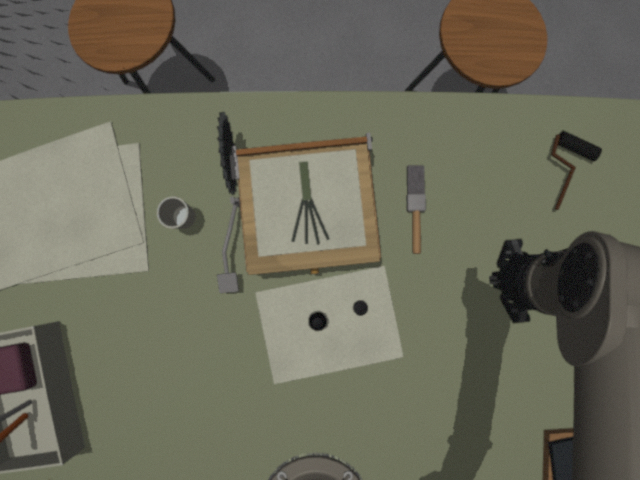

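The board lies flat, the pad is at (263,387) as after pressing, and the ink, cap, brush and cup are at their first pixel positions. Handing in.

```bash
python3 -c "
from bench import r
print(r.job_done(), r.state()['clock'])"
```

```text
the job is handed in; nothing more can be done
the job is handed in; nothing more can be done
```

The lever is pressed down and the board lies flat on the easel's box. I handed the job in at about 18 s on the robot's clock.

- **Lever:** I pressed the pad with the closed fingertips until it stopped moving at 23 N. A fit to the wrist picture afterwards gave about 0.26 to 0.27 rad, so it is at the 0.24 rad end stop within the accuracy of that fit.
- **Board:** I pushed it down along its arc until it stopped at 24 N, then lifted off and moved clear. My first contact, about 6 N, was close to the free edge, so I backed off and took a point 12 mm further in.
- **Last pictures:** The board looks flat, and the pad is still down at the same pixels as after pressing. By eye, the ink bottle, cap, brush and cup are where they stood at the start. I judged the flat board from the stop and the pictures and did not fit its angle.
- **One disagreement:** The fingertips touched both the pad and the board about 17 mm lower in TCP height than I expected, as if the tips stand behind the TCP rather than 11 mm ahead of it. I therefore went by the measured force and the pictures rather than that figure.

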